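# Set up the jar-filling stand

### The job

Get the jar-filling stand ready: first stand the open white jar upright in the middle of the round cork rest. Then loosen the stand's clamp knob all the way, swing the stand's arm to the long mark on the rest's side so that its funnel spout is centred over the rest, and turn the knob back fully tight. Leave the other things on the counter where they are and do not tip the jar.

Things in the scene. Friction and masses are not known exactly. Their poses are not given: they have to be found in the camera images.
- stand: jar-filling stand, fixed: round grey base 236 mm across, 22 mm high. Origin on the counter under the arm's vertical pivot, z up, clamp knob on its -x side. Round its +x side a scale of black ticks; the two longest, thickest marks lie at +1.3 and -1.3 rad about z from its +x axis
- pivot (a point): point on the arm's vertical pivot axis, 24 mm above the counter. Here an aluminium disc, radius 100 mm, top 32 mm up, turns with the arm and has a dark pointer in the arm's direction; a steel hub 34 mm thick rises on this axis to 152 mm
- boom (a joint): angle (rad) of the swing arm about the pivot: 0 = along the stand's +x, grows counter-clockwise from above, range -1.5 to 1.5. The arm is a steel bar, top 151 mm above the counter, carrying a steel funnel. Clamped, it holds against about 40 N at its handle; loosened, it swings with about 2 N at its handle and stays where it is left
- spout (a point): centre of the lower mouth of the funnel, 105 mm above the counter, 160 mm from the pivot. The spout is 38 mm across; the funnel's rim is 92 mm across and 177 mm above the counter
- swing_handle (a point): grip point on the arm's handle, an upright black round post 18 mm thick standing on the arm 75 mm from the pivot, between hub and funnel, on the same straight line; the post reaches from 150 to 240 mm above the counter, this point is at 215 mm
- clamp (a joint): angle (rad) of the clamp knob about its vertical axis: 0 = fully tight (end stop), grows counter-clockwise from above as it is loosened, to the end stop at 1.5. It clamps the arm below 0.75 and frees it above 0.8. It takes 0.25 to 0.3 N m to turn and stays where it is left
- knob_grip (a point): centre of the grip bar of the clamp knob, 101 mm above the counter, on the knob's axis, 85 mm from the pivot on the stand's -x side; it does not move with the arm. The bar is 52 mm long along this point's x axis (the stand's x when tight), 13 mm thick along its y, 88 to 114 mm above the counter; below it a round stem 24 mm thick
- jar_center (a point): centre, half-way up, of the open jar: straight-sided, white ceramic, without lid or handle, 58 mm across, 80 mm tall, wall 3 mm, about 0.2 kg; z is up along its axis
- rest_top (a point): centre of the top of the jar rest: a round cork disc 70 mm across, 8 mm high, fixed to the counter beside the stand, at one of the two long marks (160 mm from the pivot, as the spout)
- canister: bystander, to be left alone: closed round ceramic canister with a steel lid, 88 mm across, 130 mm tall (it changes places with the jar); origin at the centre of its underside
- tin: bystander, to be left alone: short round tin, 68 mm across, 68 mm tall, at the stand's other long mark; origin at the centre of its underside
- low_can: bystander, to be left alone: low can, 66 mm across, 55 mm tall, beyond the stand, below the arm's sweep; origin at the centre of its underside
- spice: bystander, to be left alone: amber spice jar, 46 mm across, 105 mm tall; origin at the centre of its underside
- oil: bystander, to be left alone: green glass oil bottle, 60 mm across, 190 mm tall; origin at the centre of its underside
- mug: bystander, to be left alone: white mug, 76 mm across without its handle (at its own +y, 30 mm more), 90 mm tall; origin at the centre of its underside
- soup: bystander, to be left alone: can, 72 mm across, 105 mm tall; origin at the centre of its underside
Things that resemble listed ones, but are neither listed nor needed, are in the scene too. Leave any yellow look-alike of the part that bears jar_center alone. Of the things that look like the part that bears rest_top, the larger one is meant.

How it is judged (in metres and radians):
On the way, in this order (a step that is already met when the one before it is completed fails the run):
1. the jar stands upright on the rest, within 12 mm of its middle, let go (horizontal distance between jar_center and rest_top below 0.012 m and angle between jar_center's own z axis and vertical below 0.08 rad and z of jar_center in the frame of rest_top below 0.045 m and contact force between the fingers and jar below 0.1 N and linear speed of jar below 0.02 m/s), for 0.2 s.
2. the clamp knob is loosened (joint above 1.0 rad) (value of joint clamp above 1 rad), for 0.2 s.
3. with the clamp still loose, the spout is within 10 mm of the rest's middle (horizontal distance between spout and rest_top below 0.01 m and value of joint clamp above 0.8 rad), for 0.2 s.
At the end, for the whole second after the job is handed in: The jar stands upright (within 0.08 rad) on the rest, its axis within 12 mm of the rest's middle; the spout is within 10 mm (horizontally) of the rest's middle; the knob is tight (joint below 0.2 rad); all is at rest (horizontal distance between jar_center and rest_top below 0.012 m and angle between jar_center's own z axis and vertical below 0.08 rad and z of jar_center in the frame of rest_top below 0.045 m and horizontal distance between spout and rest_top below 0.01 m and value of joint clamp below 0.2 rad and linear speed of jar below 0.02 m/s and angular speed of boom below 0.05 rad/s); the robot touches nothing.
It fails at once if the jar is tipped over (more than 0.6 rad) (angle between jar_center's own z axis and vertical above 0.6 rad).
It fails at once if a bystander is moved by more than 20 mm (distance of any of canister, tin, low_can, spice, oil, mug, soup from where it was at the start of the episode above 0.02 m).
It also fails if it takes over 72 s, if anything falls off the work surface, if the arm or the gripper's body presses on something with over 40 N, if the wrist force passes 120 N, or if a joint passes its speed limit or range.

### The arm

A 6-joint arm with a two-finger parallel gripper is mounted at the origin on the work surface. World frame = base frame: x ahead of the robot, y to its left, z up, the work surface at z = 0. Lengths are in m, angles in degrees, forces in N, time in s.
With the tool pointing down it reaches from about 0.3 to 0.85 m from the base axis. Payload 4.2 kg.
Tool frame: the origin (TCP) lies midway between the tips of the shut fingers; the grasp point (between the pads) lies 19 mm behind it; z points along the fingers, y is the line along which they close (so a half turn about z gives the same grasp; the last joint's range is limited). The gripper opens to 91 mm and grips with 3 to 60 N. Pads are 32 mm wide; open, the fingers measure 118 mm over their backs; the gripper's body (76 mm by 178 mm) begins 60 mm behind the grasp point.
Start: joints at [-73.396, 18.312, 89.639, -0, 72.044, -1.146], TCP at [0.175, -0.548, 0.214] pointing down, gripper open.
Joint ranges: [-177.97, 177.97], [-48.28, 115.42], [12.27, 149.76], [-77.06, 257.06], [2.81, 150.46], [-146.56, 146.56]. Speed limits (degrees/s): [147.25, 147.25, 180, 180, 180, 180].

### API

Orientations are given as a 3x3 rotation matrix whose columns are the frame's x, y, z axes.
In Python, from station import * gives the robot as it stands.
- The arm moves only by the tool step_arm, never from a script. Its argument "steps" is one flat list of numbers, 7 for each row, row after row: the shift along the tool's x, y, z in mm, then the turn, a rotation vector about the tool's x, y, z in degrees, then the closure, from 0 (fully open) to 1 (shut). A call has 1 to 8 rows; each row is the pose to reach, as a shift and turn from the pose commanded when the call began, along the tool's axes at that moment; what a row does not reach only later rows make up. A row lasts 1/10 s, in which the tool goes at most 50 mm and 8.59 degrees, less where a joint would pass 70% of its speed; a pose out of reach is approached as far as the arm can. A call with a gripper value outside its range is refused whole. The fingers move at their own pace and stop on an object; "force" is the grip in N (left out, the last holds). Time passes only in rows, so rows that repeat a pose let the fingers close. It gives the time, the measured TCP pose, the force, the opening and the grip force at its end, in the units of the state.
- sense(): the state, without advancing time (a new reading comes with each control period).
- read_camera(name): name is "side" or "top"; returns the picture (400x640x3 uint8, blue, green, red); there is no depth.
- camera_params(name): a dict with "K" (3x3 intrinsics, pixels), "pose" (4x4, takes a point from camera to world coordinates). Camera axes: x right, y down, z forward; pixel columns grow to the right and rows downward; lengths in m; the calibration is good to about 2 mm. A picture is of the moment at which its call begins. camera_params takes no time and is no camera call.
- close_job(): hands the job in; it is judged then, once.
Trained networks look in the newest picture that a camera, given by its name, has taken for a name from the list of things; names that differ only in an ending like _2 or _b are one class to them, and where a whole thing is asked for, a point or a joint stands for the part that bears it (a point fixed in the world has none). Each returns a list of dicts, best first, with "confidence" (0 to 1); they miss things now and then, are a little off and sometimes report something else, mostly with a low value. They report only what shows in the picture. A call takes as long as a camera call. They do not tell look-alikes from the thing itself.
- find_in(query, camera): "location" ([x, y, z] in m, in world coordinates, good to about 4 mm: the middle of the surface that is visible of it).
- regions_of(query, camera): "region" (400x640 bool, what is visible of it).
- spot_point(query, camera): "location" ([x, y, z] in m, in world coordinates, good to about 4 mm: a listed point, or the origin of a listed thing).
The state is a dict: "time": time; "joint_positions": joint angles; "joint_vel": joint speeds; "tau": joint torques, N m; "ee_pos": TCP position; "tcp_rot": TCP orientation; "ft_force": force on the tool from outside, world axes, zero at the start; "ft_torque": the same for the moment, N m; "opening": finger opening in m; "finger_force": force on a finger pad.
Only numpy, scipy, OpenCV 4.12 (cv2) and the standard library are available. Lean on these libraries where they do the work, as an engineer would, in place of code of your own. Each camera call takes 0.05 s, during which the arm holds its last target. There are 200 camera calls.

## Working session

There is one attempt and no reset: what is moved stays moved. The work goes in short steps, Python scripts to look and compute and a tool call to move; the robot and the scene stay as the last step left them, time stands still between calls to the robot, and variables do not carry over. Pictures are saved under pics/ and viewed, at most 10 in all, crops included, and the job is handed in when it is done.

Besides the shell and the picture viewer there is one more tool, called after ">>>" as name(argument=value, ...) on one line, values as JSON. step_arm: Moves the arm, as the interface text tells. Its arguments: {"type":"object","properties":{"steps":{"type":"array"},"force":{"type":"number"}},"required":["steps"]}

```bash
mkdir -p pics; ls; python3 - <<'E'
from station import *
import cv2
for c in("side","top"):
    im=read_camera(c); cv2.imwrite(f"pics/{c}0.png",im)
    p=camera_params(c); print(c,p["K"],p["pose"])
for q in ["pivot","spout","swing_handle","knob_grip","jar_center","rest_top","stand","canister","tin","low_can","spice","oil","mug","soup"]:
    for c in("side","top"):
        print(q,c,[(d["location"].round(3).tolist() if hasattr(d["location"],'round') else d["location"],round(d["confidence"],2)) for d in spot_point(q,c)])
print(sense())
E
```

```text
pics
side [[370.28932776   0.         318.89945407]
 [  0.         370.28932776 201.45275727]
 [  0.           0.           1.        ]] [[ 0.96707882 -0.19985961  0.15752679  0.40334008]
 [-0.25402813 -0.72142702  0.64421485 -0.68018735]
 [-0.01510845 -0.66302277 -0.74844675  0.93585865]
 [ 0.          0.          0.          1.        ]]
top [[425.76648274   0.         314.06966526]
 [  0.         425.76648274 200.59890381]
 [  0.           0.           1.        ]] [[ 0.02632557 -0.9935683   0.11013169  0.41848819]
 [-0.99964109 -0.02671223 -0.00203665  0.0191087 ]
 [ 0.00496542 -0.11003854 -0.99391492  1.46498665]
 [ 0.          0.          0.          1.        ]]
pivot side [([0.5653, -0.0119, 0.0218], 0.67)]
pivot top [([0.5684, -0.009, 0.024], 0.98), ([0.6452, 0.1281, 0.0017], 0.71)]
spout side [([0.7233, -0.029, 0.1061], 0.59)]
spout top [([0.7205, -0.0278, 0.1043], 0.68)]
swing_handle side [([0.6447, -0.021, 0.2167], 0.9), ([0.6488, 0.13, 0.0025], 0.36)]
swing_handle top [([0.6427, -0.0212, 0.2138], 0.56)]
knob_grip side [([0.4827, 0.0082, 0.1027], 0.77)]
knob_grip top [([0
[... 1310 characters left out ...]
,
        7.20433101e+01, -1.14788106e+00]), 'joint_vel': array([-0.01194703,  0.04079685,  0.1532369 , -0.018363  , -0.1302938 ,
       -0.01481873]), 'tau': array([ 2.20926159e-05, -4.12350082e+01, -2.32228661e+01,  7.28842244e-02,
        3.75892245e-02,  6.01411486e-06]), 'ee_pos': array([ 0.17531936, -0.54762218,  0.21395542]), 'tcp_rot': array([[ 9.52373887e-01,  3.04932746e-01,  1.61628766e-05],
       [ 3.04932747e-01, -9.52373885e-01, -4.99287762e-05],
       [ 1.68182724e-07,  5.24794530e-05, -9.99999999e-01]]), 'ft_force': array([-0.69639264,  0.2988257 ,  0.00590587]), 'ft_torque': array([-0.00242879, -0.00272047,  0.00971501]), 'finger_force': 0.0, 'opening': 0.0912291938760975}
```

```bash
python3 - <<'E'
import cv2,numpy as np
t=cv2.imread("pics/top0.png"); s=cv2.imread("pics/side0.png")
cv2.imwrite("pics/top0c.png",cv2.resize(t[60:330,230:520],None,fx=2.2,fy=2.2,interpolation=cv2.INTER_CUBIC)[:600,:800])
E
```

```text
(no output)
```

View pics/side0.png

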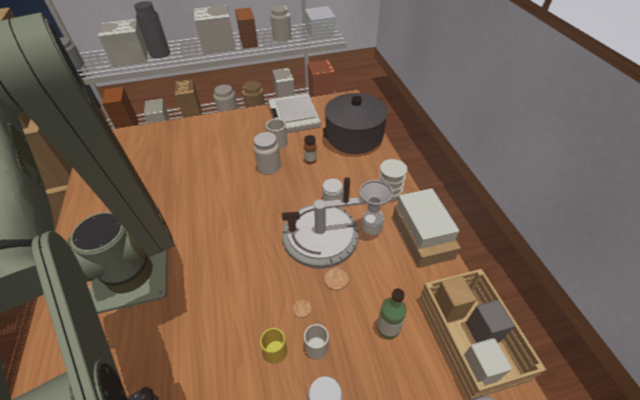

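View pics/top0c.png

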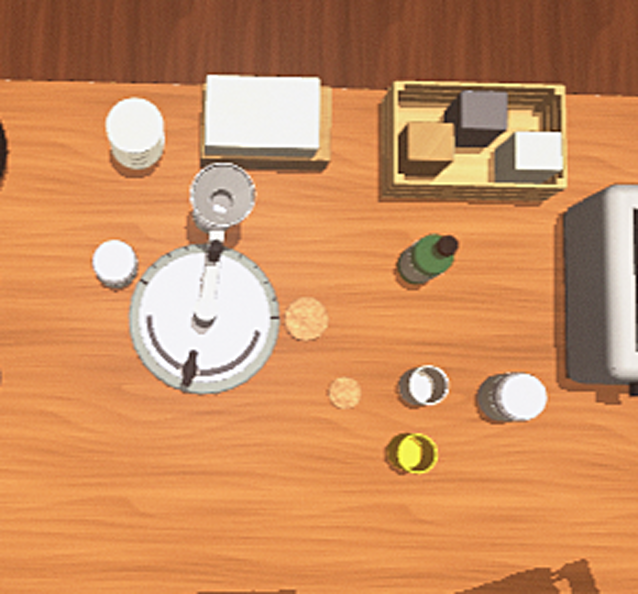

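Candidates at side camera: the jars are white at (316,341) and yellow at (273,345), and white is the one meant. The cork discs are large at (337,279) and small at (302,308). The large one is meant; it lies 160 mm from the pivot, at the long mark, and the top crop confirms this. The stand's arm points away (+x), and the route from jar to rest is clear. Next I refine the jar, rest and stand positions.

```bash
cat > h.py <<'E'
from station import *
import numpy as np, cv2
from scipy.optimize import least_squares
from scipy.spatial.transform import Rotation as Ro
def proj(c,P):
    p=camera_params(c); T=np.linalg.inv(p["pose"]); q=(T[:3,:3]@np.atleast_2d(P).T+T[:3,3:]).T@p["K"].T
    return q[:,:2]/q[:,2:]
def back(c,uv,z):
    p=camera_params(c); d=np.linalg.inv(p["K"])@[uv[0],uv[1],1]; d=p["pose"][:3,:3]@d; o=p["pose"][:3,3]
    return o+d*(z-o[2])/d[2]
def cyl(c,xy,r,z0,z1):
    a=np.linspace(0,2*np.pi,60); P=[[xy[0]+r*np.cos(t),xy[1]+r*np.sin(t),z] for t in a for z in(z0,z1)]
    h=cv2.convexHull(proj(c,P).astype(np.float32)); m=cv2.moments(h); return np.array([m["m10"],m["m01"]])/m["m00"],m["m00"]
def fit(q,c,near,r,z0,z1):
    "cylinder axis xy from the centroid of the region nearest to the guess"
    t,_=cyl(c,near,r,z0,z1); best=None
    for d in regions_of(q,c):
        v,u=np.nonzero(d["region"]); g=np.array([u.mean(),v.mean()])
        if best is None or np.hypot(*(g-t))<np.hypot(*(best[0]-t)): best=(g,len(u))
    if best is None: return None
    s=least_squares(lambda x:cyl(c,x,r,z0,z1)[0]-best[0],near,x_scale=.01,diff_step=1e-3).x
    return s.round(4),best[1],round(cyl(c,s,r,z0,z1)[1])
def go(p,yaw):
    "shift mm and turn deg for tool-down target, tool x at yaw deg"
    s=sense(); R=s["tcp_rot"]; y=np.radians(yaw)
    T=np.array([[np.cos(y),np.sin(y),0],[np.sin(y),-np.cos(y),0],[0,0,-1]])
    return (R.T@(np.array(p)-s["ee_pos"])*1000).round(1),Ro.from_matrix(R.T@T).as_rotvec(degrees=True).round(2)
E
python3 - <<'E'
from h import *
for c in("side","top"):
    read_camera(c)
    print(c,"jar",fit("jar_center",c,(.470,-.3435),.029,0,.08),"rest",fit("rest_top",c,(.57,-.172),.035,0,.008),
     "tin",fit("tin",c,(.647,.13),.034,0,.068))
print(go([.470,-.3435,.2],17.75))
E
```

```text
side jar (array([ 0.4694, -0.3467]), 704, 753) rest (array([ 0.5717, -0.1737]), 454, 459) tin (array([0.6468, 0.135 ]), 383, 520)
top jar (array([ 0.4706, -0.3486]), 328, 346) rest (array([ 0.5719, -0.1737]), 366, 329) tin (array([0.6451, 0.1249]), 357, 381)
(array([ 342.9, -104.6,   14. ]), array([ 0.01, -0.  ,  0.  ]))
```

>>> step_arm(steps=[43, -13, 2, 0, 0, 0, 0, 86, -26, 4, 0, 0, 0, 0, 130, -38, 6, 0, 0, 0, 0, 174, -52, 7, 0, 0, 0, 0, 218, -65, 8, 0, 0, 0, 0, 262, -78, 10, 0, 0, 0, 0, 304, -91, 12, 0, 0, 0, 0, 342, -102, 14, 0, 0, 0, 0])

```text
time: 2.7
ee_pos: [0.4716, -0.3448, 0.2001]
tcp_rot: [[0.952, 0.306, 0.0], [0.306, -0.952, -0.0], [0.0, 0.0, -1.0]]
ft_force: [-1.1, 0.0, -0.1]
opening: 0.0913
finger_force: 0.0
```

```bash
python3 - <<'E'
from h import *
for c in("side","top"):
    read_camera(c)
    print(c,"jar",fit("jar_center",c,(.470,-.3435),.029,0,.08))
    print([(d["location"],d["confidence"]) for d in spot_point("jar_center",c)])
print(sense()["ee_pos"],go([.470,-.3455,.040],17.75))
E
```

```text
side jar (array([ 0.4642, -0.3527]), 548, 759)
[([0.3719, -0.3265, 0.0386], 0.97), ([0.4691, -0.3457, 0.0433], 0.83)]
top jar (array([ 0.3754, -0.3192]), 192, 345)
[([0.4742, -0.3409, 0.0371], 0.5), ([0.3675, -0.328, 0.0406], 0.49)]
[ 0.46912609 -0.346786    0.19997999] (array([  1.3,  -1. , 160. ]), array([ 0.01,  0.04, -0.04]))
```

>>> step_arm(steps=[1, -1, 40, 0, 0, 0, 0, 1, -1, 80, 0, 0, 0, 0, 1, -1, 110, 0, 0, 0, 0, 1, -1, 135, 0, 0, 0, 0, 1, -1, 150, 0, 0, 0, 0, 1, -1, 160, 0, 0, 0, 0, 1, -1, 160, 0, 0, 0, 0])

```text
time: 3.7
ee_pos: [0.4692, -0.3454, 0.039]
tcp_rot: [[0.953, 0.303, -0.002], [0.303, -0.953, 0.001], [-0.001, -0.002, -1.0]]
ft_force: [0.2, 0.4, 0.1]
opening: 0.0913
finger_force: 0.0
```

>>> step_arm(steps=[0, 0, 0, 0, 0, 0, 0.5, 0, 0, 0, 0, 0, 0, 0.6, 0, 0, 0, 0, 0, 0, 0.6, 0, 0, 0, 0, 0, 0, 0.6, 0, 0, 0, 0, 0, 0, 0.6, 0, 0, 0, 0, 0, 0, 0.6], force=12)

```text
time: 4.3
ee_pos: [0.4708, -0.345, 0.0404]
tcp_rot: [[0.952, 0.305, 0.001], [0.305, -0.952, -0.0], [0.0, 0.0, -1.0]]
ft_force: [-0.6, 2.1, 2.4]
opening: 0.0569
finger_force: 12.0
```

>>> step_arm(steps=[0, 0, -15, 0, 0, 0, 0.6, 0, 0, -35, 0, 0, 0, 0.6, 0, 0, -55, 0, 0, 0, 0.6, 0, 0, -60, 0, 0, 0, 0.6])

```text
time: 4.7
ee_pos: [0.4715, -0.3456, 0.1016]
tcp_rot: [[0.952, 0.305, 0.003], [0.305, -0.952, -0.002], [0.002, 0.003, -1.0]]
ft_force: [0.7, -0.0, -1.7]
opening: 0.0565
finger_force: 12.0
```

```bash
python3 - <<'E'
from h import *
for c in("side","top"):
    read_camera(c)
    print(c,"jar",fit("jar_center",c,(.470,-.3435),.029,.06,.14))
    print([(d["location"],d["confidence"]) for d in spot_point("jar_center",c)])
s=sense();print(s["ee_pos"],s["finger_force"],s["opening"],go([.5718,-.1737,.1],17.75))
E
```

```text
side jar (array([ 0.4637, -0.344 ]), 211, 843)
[([0.4716, -0.345, 0.1032], 0.77), ([0.373, -0.3273, 0.0405], 0.73)]
top jar (array([ 0.3767, -0.2929]), 71, 372)
[([0.5701, -0.1701, 0.0036], 0.74), ([0.3655, -0.3274, 0.0432], 0.62), ([0.6623, -0.3421, 0.0019], 0.32)]
[ 0.46985337 -0.34444289  0.09860499] 11.999745997600257 0.05699513474981417 (array([ 149.1, -131.5,   -1.3]), array([-0.12,  0.09, -0.  ]))
```

>>> step_arm(steps=[24, -21, 0, 0, 0, 0, 0.6, 52, -46, 0, 0, 0, 0, 0.6, 80, -71, 0, 0, 0, 0, 0.6, 108, -96, 0, 0, 0, 0, 0.6, 132, -117, 0, 0, 0, 0, 0.6, 145, -128, 0, 0, 0, 0, 0.6, 149, -131, 0, 0, 0, 0, 0.6, 149, -131, 0, 0, 0, 0, 0.6])

```text
time: 5.8
ee_pos: [0.5723, -0.1749, 0.0994]
tcp_rot: [[0.952, 0.306, -0.001], [0.306, -0.952, -0.0], [-0.001, 0.0, -1.0]]
ft_force: [0.1, 0.8, -2.7]
opening: 0.0566
finger_force: 12.0
```

```bash
python3 - <<'E'
from h import *
for c in("side","top"):
    im=read_camera(c)
    print([(d["location"],d["confidence"]) for d in spot_point("jar_center",c)])
    if c=="side":
        print(fit("jar_center",c,(.5718,-.1737),.029,.06,.14)); k=im[180:330,250:420].copy()
        cv2.imwrite("pics/s1.png",cv2.resize(k,None,fx=4,fy=4,interpolation=cv2.INTER_CUBIC)[:600])
s=sense();print(s["ee_pos"],s["finger_force"],s["opening"],go([.5718,-.1737,.048],17.75))
E
```

```text
[([0.5735, -0.1737, 0.1039], 0.85), ([0.3709, -0.3257, 0.0408], 0.8)]
(array([ 0.5533, -0.1892]), 236, 700)
[([0.3692, -0.3287, 0.0432], 0.9)]
[ 0.57195279 -0.17595496  0.09996417] 11.999772442504764 0.05676483003955838 (array([ 0.6, -2.2, 52. ]), array([ 0.01,  0.02, -0.09]))
```

View pics/s1.png

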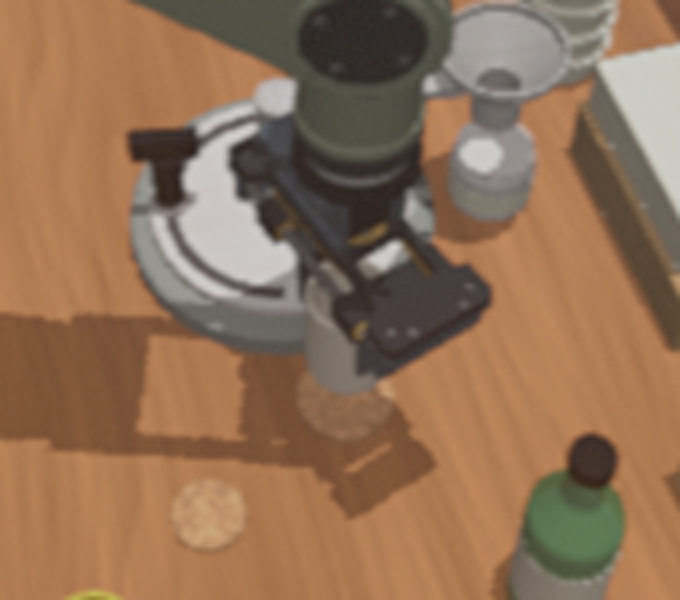

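The picture shows the held jar at crop (345,340), just over the large cork disc at (347,395), with nothing in the way. I lower it next.

>>> step_arm(steps=[0, -1, 20, 0, 0, 0, 0.6, 0, -1, 38, 0, 0, 0, 0.6, 0, -1, 46, 0, 0, 0, 0.6, 0, -1, 49, 0, 0, 0, 0.6, 0, -1, 51, 0, 0, 0, 0.6, 0, -1, 52, 0, 0, 0, 0.6, 0, -1, 52, 0, 0, 0, 0.6])

```text
time: 6.75
ee_pos: [0.5727, -0.174, 0.0486]
tcp_rot: [[0.952, 0.305, 0.001], [0.305, -0.952, -0.001], [0.001, 0.001, -1.0]]
ft_force: [-0.5, -0.1, -1.9]
opening: 0.0569
finger_force: 12.0
```

>>> step_arm(steps=[0, 0, 0.5, 0, 0, 0, 0.6, 0, 0, 1, 0, 0, 0, 0.6, 0, 0, 1, 0, 0, 0, 0.6])

```text
time: 7.05
ee_pos: [0.5727, -0.174, 0.0484]
tcp_rot: [[0.952, 0.305, 0.002], [0.305, -0.952, -0.001], [0.001, 0.001, -1.0]]
ft_force: [-2.8, -0.0, 4.1]
opening: 0.0571
finger_force: 12.0
```

Contact with the rest. Release the jar and rise.

>>> step_arm(steps=[0, 0, 0, 0, 0, 0, 0.3, 0, 0, 0, 0, 0, 0, 0.1, 0, 0, 0, 0, 0, 0, 0, 0, 0, 0, 0, 0, 0, 0, 0, 0, 0, 0, 0, 0, 0, 0, 0, -20, 0, 0, 0, 0, 0, 0, -60, 0, 0, 0, 0, 0, 0, -110, 0, 0, 0, 0])

```text
time: 7.85
ee_pos: [0.5708, -0.1734, 0.1561]
tcp_rot: [[0.952, 0.305, -0.005], [0.305, -0.952, 0.002], [-0.004, -0.003, -1.0]]
ft_force: [-0.1, -0.5, -0.6]
opening: 0.091
finger_force: 0.0
```

>>> step_arm(steps=[-45, 0, -20, 0, 0, 8, 0, -90, 0, -40, 0, 0, 16, 0, -130, 0, -40, 0, 0, 24, 0, -170, 0, -40, 0, 0, 32, 0, -200, 0, -40, 0, 0, 32, 0, -200, 0, -40, 0, 0, 32, 0])

```text
time: 8.45
ee_pos: [0.3785, -0.2351, 0.1971]
tcp_rot: [[0.969, -0.249, -0.001], [-0.249, -0.969, -0.0], [-0.001, 0.0, -1.0]]
ft_force: [0.9, 0.1, -0.3]
opening: 0.0913
finger_force: 0.0
```

```bash
python3 - <<'E'
from h import *
for c in("side","top"):
    im=read_camera(c)
    print(c,fit("jar_center",c,(.5718,-.1737),.029,.008,.088))
    for q in("knob_grip","pivot","jar_center","swing_handle","spout"): print(q,[(np.round(d["location"],4),d["confidence"]) for d in spot_point(q,c)])
    cv2.imwrite(f"pics/{c}2.png",im)
a=cv2.imread("pics/side2.png")[180:330,250:420];b=cv2.imread("pics/top2.png")[150:300,270:400]
cv2.imwrite("pics/m2.png",np.hstack([cv2.resize(x,None,fx=2.6,fy=2.6,interpolation=cv2.INTER_CUBIC) for x in(a,b)])[:600,:800])
s=sense();print(s["ee_pos"],s["joint_positions"].round(1))
E
```

```text
side (array([ 0.5715, -0.1731]), 558, 628)
knob_grip [(array([ 0.4696,  0.3476, -0.0032]), 0.71), (array([0.4829, 0.0061, 0.104 ]), 0.55)]
pivot [(array([ 0.5649, -0.0083,  0.021 ]), 0.67), (array([ 6.593e-01, -3.464e-01, -3.000e-04]), 0.63)]
jar_center [(array([ 0.5701, -0.1757,  0.0523]), 0.91), (array([ 0.371 , -0.3283,  0.0419]), 0.76)]
swing_handle [(array([ 0.6451, -0.0188,  0.2185]), 0.69)]
spout [(array([ 0.7251, -0.0269,  0.1071]), 0.75)]
top (array([ 0.5728, -0.1782]), 319, 307)
knob_grip [(array([0.486 , 0.0093, 0.1019]), 0.59)]
pivot [(array([ 0.5676, -0.0095,  0.0237]), 0.73)]
jar_center [(array([ 0.5733, -0.1734,  0.0491]), 0.77), (array([ 0.7343, -0.0239, -0.0018]), 0.28)]
swing_handle [(array([ 0.6421, -0.0186,  0.2177]), 0.78), (array([ 0.5693, -0.0125,  0.0227]), 0.25)]
spout [(array([ 0.7211, -0.0322,  0.1044]), 0.6)]
[ 0.38187502 -0.2347293   0.19686762] [-33.    7.6 106.7  -0.   65.7  71.2]
```

View pics/m2.png

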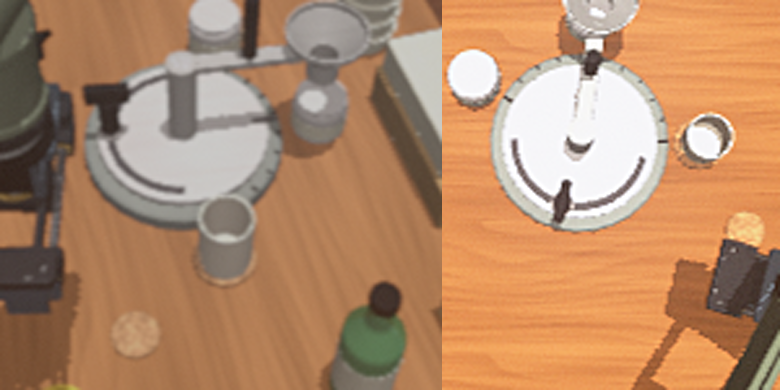

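The jar stands upright and concentric on the cork rest, at left panel (226,240) and right panel (707,138), and nothing else has moved. Next is the knob, at right panel (563,200) with its bar along the stand's x. I estimate it at (0.484, 0.009) with the stand yaw near -13.5°.

```bash
python3 - <<'E'
from h import *
print(go([.484,.009,.197],-13.7))
E
```

```text
(array([ 3.910e+01, -2.614e+02, -1.000e-01]), array([ 0.  ,  0.01, -0.53]))
```

>>> step_arm(steps=[6, -44, 0, 0, 0, 0, 0.1, 13, -88, 0, 0, 0, 0, 0.2, 20, -132, 0, 0, 0, -0.5, 0.3, 26, -176, 0, 0, 0, -0.5, 0.4, 33, -220, 0, 0, 0, -0.5, 0.4, 38, -252, 0, 0, 0, -0.5, 0.4, 39, -261, 0, 0, 0, -0.5, 0.4, 39, -261, 0, 0, 0, -0.5, 0.4])

```text
time: 9.95
ee_pos: [0.4839, 0.0093, 0.1967]
tcp_rot: [[0.972, -0.235, -0.0], [-0.235, -0.972, -0.0], [-0.0, 0.001, -1.0]]
ft_force: [-0.2, -0.1, 0.4]
opening: 0.0546
finger_force: 0.0
```

```bash
python3 - <<'E'
from h import *
im=read_camera("side"); print([(np.round(d["location"],4),d["confidence"]) for d in spot_point("knob_grip","side")])
cv2.imwrite("pics/s3.png",cv2.resize(im[150:270,230:390],None,fx=4.5,fy=4.5,interpolation=cv2.INTER_CUBIC))
print(sense()["ee_pos"],go([.484,.009,.091],-13.7), proj("side",[[.484,.009,.101],[.484,.009,.197]]))
E
```

```text
[(array([0.4833, 0.0065, 0.1048]), 0.79)]
[0.48329005 0.00772554 0.19679106] (array([  0.4,  -1.5, 105.8]), array([ 0.05,  0.03, -0.07])) [[289.98433259 215.22000244]
 [287.39476913 192.85684258]]
```

View pics/s3.png

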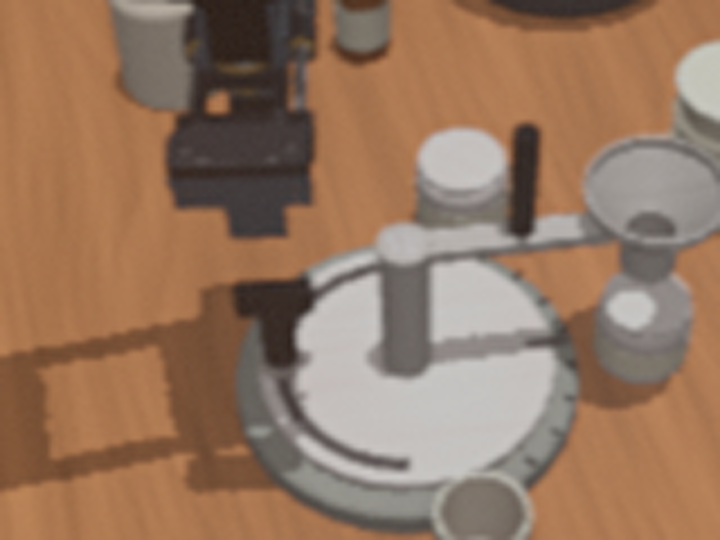

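The gripper is over the knob. The bar's centre at crop (273,297), full picture (290.7,216), agrees with the projected (290,215.2). I descend and grip.

>>> step_arm(steps=[0, 0, 40, 0, 0, 0, 0.4, 0, 0, 75, 0, 0, 0, 0.4, 0, 0, 95, 0, 0, 0, 0.4, 0, 0, 105, 0, 0, 0, 0.4, 0, 0, 105, 0, 0, 0, 0.7, 0, 0, 105, 0, 0, 0, 0.9, 0, 0, 105, 0, 0, 0, 0.9, 0, 0, 105, 0, 0, 0, 0.9], force=20)

```text
time: 10.85
ee_pos: [0.4846, 0.0084, 0.093]
tcp_rot: [[0.971, -0.238, 0.002], [-0.238, -0.971, -0.0], [0.002, -0.0, -1.0]]
ft_force: [1.2, -0.6, -0.1]
opening: 0.0257
finger_force: 0.0
```

>>> step_arm(steps=[0, 0, 0, 0, 0, 0, 0.95, 0, 0, 0, 0, 0, 0, 0.95, 0, 0, 0, 0, 0, 0, 0.95, 0, 0, 0, 0, 0, 0, 0.95])

```text
time: 11.25
ee_pos: [0.4845, 0.0089, 0.0925]
tcp_rot: [[0.971, -0.238, 0.002], [-0.238, -0.971, 0.001], [0.001, -0.001, -1.0]]
ft_force: [0.3, 2.2, 3.8]
opening: 0.0126
finger_force: 20.0
```

>>> step_arm(steps=[0, 0, 0, 0, 0, -6, 0.95, 0, 0, 0, 0, 0, -12, 0.95, 0, 0, 0, 0, 0, -18, 0.95, 0, 0, 0, 0, 0, -24, 0.95, 0, 0, 0, 0, 0, -30, 0.95, 0, 0, 0, 0, 0, -36, 0.95, 0, 0, 0, 0, 0, -42, 0.95])

```text
time: 11.95
ee_pos: [0.4845, 0.0088, 0.0925]
tcp_rot: [[0.879, 0.476, 0.002], [0.476, -0.879, 0.0], [0.002, 0.0, -1.0]]
ft_force: [0.1, 0.8, 4.8]
opening: 0.013
finger_force: 20.0
```

>>> step_arm(steps=[0, 0, 0, 0, 0, -7, 0.95, 0, 0, 0, 0, 0, -14, 0.95, 0, 0, 0, 0, 0, -21, 0.95, 0, 0, 0, 0, 0, -28, 0.95, 0, 0, 0, 0, 0, -35, 0.95, 0, 0, 0, 0, 0, -40, 0.95, 0, 0, 0, 0, 0, -43, 0.95, 0, 0, 0, 0, 0, -43, 0.95])

```text
time: 12.75
ee_pos: [0.4846, 0.0086, 0.0925]
tcp_rot: [[0.321, 0.947, 0.002], [0.947, -0.321, 0.0], [0.001, 0.002, -1.0]]
ft_force: [1.3, 1.8, 5.4]
opening: 0.0129
finger_force: 20.0
```

>>> step_arm(steps=[0, 0, 0, 0, 0, 0, 0.7, 0, 0, 0, 0, 0, 0, 0.5, 0, 0, 0, 0, 0, 0, 0.5, 0, 0, -30, 0, 0, 0, 0.5, 0, 0, -70, 0, 0, 0, 0.5, 0, 0, -115, 0, 0, 0, 0.5, 0, 0, -155, 0, 0, 0, 0.5, 0, 0, -175, 0, 0, 0, 0.5])

```text
time: 13.55
ee_pos: [0.4848, 0.0084, 0.2704]
tcp_rot: [[0.322, 0.947, 0.005], [0.947, -0.322, -0.0], [0.001, 0.005, -1.0]]
ft_force: [0.2, -0.5, -1.3]
opening: 0.0455
finger_force: 0.0
```

```bash
python3 - <<'E'
from h import *
for c in("side","top"):
    read_camera(c)
    for q in("knob_grip","swing_handle","spout","pivot"): print(c,q,[(np.round(d["location"],4),d["confidence"]) for d in spot_point(q,c)])
print(sense()["ee_pos"],go([.6435,-.020,.268],172.4))
E
```

```text
side knob_grip [(array([0.4809, 0.0089, 0.107 ]), 0.74), (array([ 0.6567, -0.3459, -0.0023]), 0.53)]
side swing_handle [(array([ 0.6444, -0.019 ,  0.2177]), 0.86)]
side spout [(array([ 0.7249, -0.0299,  0.1061]), 0.75)]
side pivot [(array([ 0.565 , -0.0096,  0.0236]), 0.95)]
top knob_grip [(array([ 0.573 , -0.1706,  0.0465]), 0.66)]
top swing_handle [(array([ 0.6425, -0.0196,  0.216 ]), 0.64)]
top spout [(array([ 0.7207, -0.0322,  0.1059]), 0.79)]
top pivot [(array([ 0.5694, -0.0108,  0.0246]), 0.66)]
[0.48333471 0.0085461  0.26575308] (array([ 24.5, 160.8,  -2.6]), array([-1.4000e-01, -8.0000e-02, -1.0115e+02]))
```

>>> step_arm(steps=[4, 25, 0, 0, 0, -8, 0.5, 8, 50, 0, 0, 0, -16, 0.5, 12, 75, 0, 0, 0, -24, 0.5, 15, 100, 0, 0, 0, -32, 0.5, 18, 125, 0, 0, 0, -40, 0.5, 22, 145, 0, 0, 0, -48, 0.5, 24, 158, 0, 0, 0, -56, 0.5, 24, 161, 0, 0, 0, -64, 0.5])

```text
time: 14.85
ee_pos: [0.6452, -0.0207, 0.2653]
tcp_rot: [[-0.714, 0.7, -0.002], [0.7, 0.714, -0.0], [0.001, -0.001, -1.0]]
ft_force: [0.0, -0.3, -0.4]
opening: 0.0457
finger_force: 0.0
```

>>> step_arm(steps=[0, 0, 0, 0, 0, -8, 0.5, 0, 0, 0, 0, 0, -16, 0.5, 0, 0, 0, 0, 0, -24, 0.5, 0, 0, 0, 0, 0, -32, 0.5, 0, 0, 0, 0, 0, -37, 0.5, 0, 0, 0, 0, 0, -37, 0.5, 0, 0, 0, 0, 0, -37, 0.5])

```text
time: 15.55
ee_pos: [0.6439, -0.0204, 0.2664]
tcp_rot: [[-0.991, 0.137, -0.001], [0.137, 0.991, -0.0], [0.001, -0.0, -1.0]]
ft_force: [1.1, -0.1, -0.4]
opening: 0.0456
finger_force: 0.0
```

```bash
python3 - <<'E'
from h import *
read_camera("side"); print([(np.round(d["location"],4),d["confidence"]) for d in spot_point("swing_handle","side")])
s=sense();print(s["ee_pos"],s["joint_positions"].round(1),go([.6435,-.020,.198],172.4))
E
```

```text
[(array([ 0.6418, -0.0219,  0.2173]), 0.59)]
[ 0.64390967 -0.02045995  0.26663155] [ -2.8  23.3  74.4  -0.   82.3 -85. ] (array([ 0.4,  0.4, 68.6]), array([-0.01, -0.03, -0.22]))
```

Down 68 mm over the post, then grip.

>>> step_arm(steps=[0, 0, 25, 0, 0, 0, 0.5, 0, 0, 50, 0, 0, 0, 0.5, 0, 0, 65, 0, 0, 0, 0.5, 0, 0, 68, 0, 0, 0, 0.7, 0, 0, 68, 0, 0, 0, 0.85, 0, 0, 68, 0, 0, 0, 0.9, 0, 0, 68, 0, 0, 0, 0.9, 0, 0, 68, 0, 0, 0, 0.9], force=12)

```text
time: 16.45
ee_pos: [0.6447, -0.0206, 0.2003]
tcp_rot: [[-0.991, 0.135, 0.003], [0.135, 0.991, -0.0], [-0.003, -0.0, -1.0]]
ft_force: [0.4, 0.0, 2.0]
opening: 0.0175
finger_force: 12.0
```

>>> step_arm(steps=[0.3, -6.5, 0, 0, 0, 5, 0.9, 1.6, -15.6, 0, 0, 0, 12, 0.9, 4.5, -25.7, 0, 0, 0, 20, 0.9, 8.8, -35.2, 0, 0, 0, 28, 0.9, 14.3, -44.1, 0, 0, 0, 36, 0.9, 21, -52.1, 0, 0, 0, 44, 0.9, 28.8, -59.1, 0, 0, 0, 52, 0.9, 37.5, -65, 0, 0, 0, 60, 0.9])

```text
time: 17.25
ee_pos: [0.6003, -0.0819, 0.2003]
tcp_rot: [[-0.373, 0.928, 0.007], [0.928, 0.373, -0.004], [-0.006, 0.005, -1.0]]
ft_force: [5.6, -4.8, -1.1]
opening: 0.0175
finger_force: 12.0
```

```bash
python3 - <<'E'
from h import *
for c in("side","top"):
    read_camera(c)
    for q in("swing_handle","spout","pivot"): print(c,q,[(np.round(d["location"],4),d["confidence"]) for d in spot_point(q,c)])
s=sense();print(s["ee_pos"],s["ft_force"],s["tcp_rot"][:2,0],s["opening"])
E
```

```text
side swing_handle [(array([ 0.6017, -0.079 ,  0.2187]), 0.73)]
side spout [(array([ 0.6363, -0.1549,  0.106 ]), 0.8)]
side pivot [(array([ 0.5657, -0.0091,  0.0234]), 0.78)]
top swing_handle [(array([ 0.5981, -0.0787,  0.2153]), 0.68), (array([ 0.5749, -0.1677,  0.0467]), 0.38)]
top spout []
top pivot [(array([ 0.5689, -0.0103,  0.0259]), 0.71), (array([ 0.6634, -0.3416,  0.0042]), 0.44), (array([ 0.5972, -0.0776,  0.219 ]), 0.32), (array([ 6.436e-01,  1.287e-01, -1.000e-04]), 0.31)]
[ 0.59931664 -0.08228257  0.20023209] [ 1.8531916  -6.1907981   0.77631863] [-0.37830916  0.92566004] 0.01769441369784726
```

>>> step_arm(steps=[0.7, -10.4, 0, 0, 0, 8, 0.9, 2.9, -20.7, 0, 0, 0, 16, 0.9, 5, -26.8, 0, 0, 0, 21, 0.9, 5.7, -28.7, 0, 0, 0, 22.5, 0.9, 5.7, -28.7, 0, 0, 0, 22.5, 0.9])

```text
time: 18.15
ee_pos: [0.5707, -0.0889, 0.2002]
tcp_rot: [[0.005, 1.0, 0.005], [1.0, -0.005, -0.007], [-0.007, 0.005, -1.0]]
ft_force: [2.0, -8.9, -0.0]
opening: 0.0175
finger_force: 12.0
```

```bash
python3 - <<'E'
from h import *
for c in("side","top"):
    im=read_camera(c); cv2.imwrite(f"pics/{c}4.png",im)
    for q in("swing_handle","spout","pivot","rest_top"): print(c,q,[(np.round(d["location"],4),d["confidence"]) for d in spot_point(q,c)])
a=cv2.imread("pics/side4.png")[180:330,250:400];b=cv2.imread("pics/top4.png")[150:300,270:420]
cv2.imwrite("pics/m4.png",np.hstack([cv2.resize(x,None,fx=2.66,fy=2.66,interpolation=cv2.INTER_CUBIC) for x in(a,b)])[:600,:800])
s=sense();print(s["ee_pos"],s["ft_force"],s["tcp_rot"][:2,0],s["opening"])
E
```

```text
side swing_handle [(array([ 0.5733, -0.0878,  0.2156]), 0.56)]
side spout [(array([ 0.5733, -0.1667,  0.106 ]), 0.85), (array([ 0.5654, -0.0128, -0.0017]), 0.24)]
side pivot [(array([ 0.5666, -0.0099,  0.0221]), 0.86)]
side rest_top [(array([ 0.456 , -0.2348,  0.0037]), 0.83), (array([ 0.5666, -0.0111,  0.0217]), 0.69), (array([ 0.5735, -0.1709,  0.0124]), 0.54), (array([0.5216, 0.4706, 0.0012]), 0.45)]
top swing_handle []
top spout []
top pivot [(array([ 0.5685, -0.0084,  0.024 ]), 0.68), (array([ 0.5712, -0.1703,  0.0031]), 0.63)]
top rest_top [(array([ 0.4527, -0.2359,  0.0052]), 0.71), (array([ 0.5689, -0.1733,  0.0022]), 0.61)]
[ 0.57063792 -0.08887837  0.20025658] [ 1.19918005 -9.13508415  1.51013437] [0.0046579 0.9999654] 0.017720589075511217
```

View pics/m4.png

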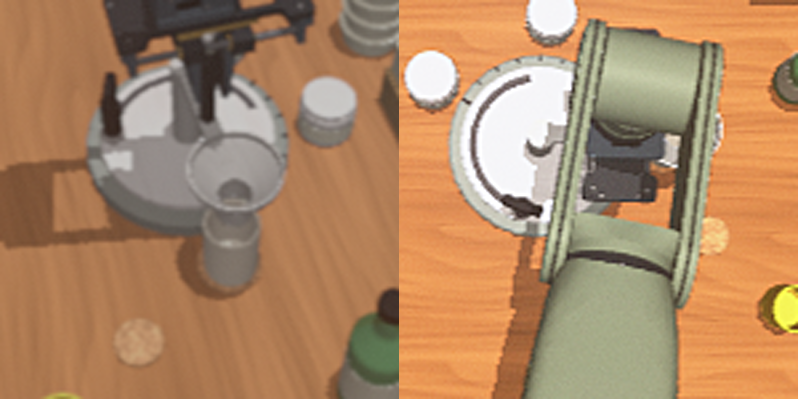

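The spout sits over the jar on the rest, at left panel funnel (235,175) above jar (230,250). I release the handle, rise and check with the arm out of the way.

>>> step_arm(steps=[0, 0, 0, 0, 0, 0, 0.8, 0, 0, 0, 0, 0, 0, 0.6, 0, 0, 0, 0, 0, 0, 0.5, 0, 0, -15, 0, 0, 0, 0.5, 0, 0, -40, 0, 0, 0, 0.5, 0, 0, -65, 0, 0, 0, 0.5, 0, 0, -75, 0, 0, 0, 0.5])

```text
time: 19.35
ee_pos: [0.5701, -0.0851, 0.2764]
tcp_rot: [[0.004, 1.0, 0.004], [1.0, -0.004, -0.0], [-0.0, 0.004, -1.0]]
ft_force: [0.3, -0.6, 1.6]
opening: 0.0455
finger_force: 0.0
```

>>> step_arm(steps=[25, -20, 0, 0, 0, 6, 0.5, 50, -45, 0, 0, 0, 12, 0.5, 75, -70, 0, 0, 0, 18, 0.5, 95, -84, 0, 0, 0, 18, 0.5, 98, -86, 0, 0, 0, 18, 0.5, 98, -86, 0, 0, 0, 18, 0.5])

```text
time: 19.95
ee_pos: [0.4835, 0.0133, 0.2737]
tcp_rot: [[0.312, 0.95, -0.0], [0.95, -0.312, -0.0], [-0.0, 0.0, -1.0]]
ft_force: [0.3, -0.4, 0.8]
opening: 0.0459
finger_force: 0.0
```

```bash
python3 - <<'E'
from h import *
for c in("side","top"):
    im=read_camera(c); cv2.imwrite(f"pics/{c}5.png",im)
    for q in("swing_handle","spout","pivot","jar_center","knob_grip"): print(c,q,[(np.round(d["location"],4),d["confidence"]) for d in spot_point(q,c)][:3])
    print(proj(c,[.5718,-.1737,.177]),proj(c,[.5718,-.1737,.105]))
a=cv2.imread("pics/side5.png")[180:330,250:400];b=cv2.imread("pics/top5.png")[150:300,270:420]
cv2.imwrite("pics/m5.png",np.hstack([cv2.resize(x,None,fx=2.66,fy=2.66,interpolation=cv2.INTER_CUBIC) for x in(a,b)])[:600,:800])
s=sense();print(s["ee_pos"],s["opening"],go([.4845,.0088,.275],71.3))
E
```

```text
side swing_handle [(array([ 0.5766, -0.0867,  0.2122]), 0.85)]
side spout [(array([ 0.5699, -0.1693,  0.1085]), 0.72)]
side pivot [(array([ 0.5665, -0.0115,  0.0219]), 0.55), (array([ 0.7343, -0.0204, -0.0037]), 0.19)]
side jar_center [(array([ 0.5704, -0.1775,  0.0504]), 0.92), (array([ 0.3705, -0.3264,  0.041 ]), 0.87), (array([0.4813, 0.0062, 0.1051]), 0.42)]
side knob_grip [(array([0.4814, 0.0075, 0.1044]), 0.54)]
[[337.28431734 243.30728365]] [[336.68111993 259.12921593]]
top swing_handle [(array([ 0.5712, -0.0881,  0.2166]), 0.9)]
top spout [(array([ 0.572 , -0.1734,  0.1015]), 0.75)]
top pivot [(array([ 0.5702, -0.0122,  0.0229]), 0.81)]
top jar_center [(array([ 0.5727, -0.1683,  0.0478]), 0.54)]
top knob_grip []
[[376.5452571  198.81132781]] [[373.16824756 201.3688184 ]]
[0.48384513 0.01282898 0.27387997] 0.04544124367700784 (array([-3.6,  1.9, -1.1]), array([0.  , 0.01, 0.44]))
```

View pics/m5.png

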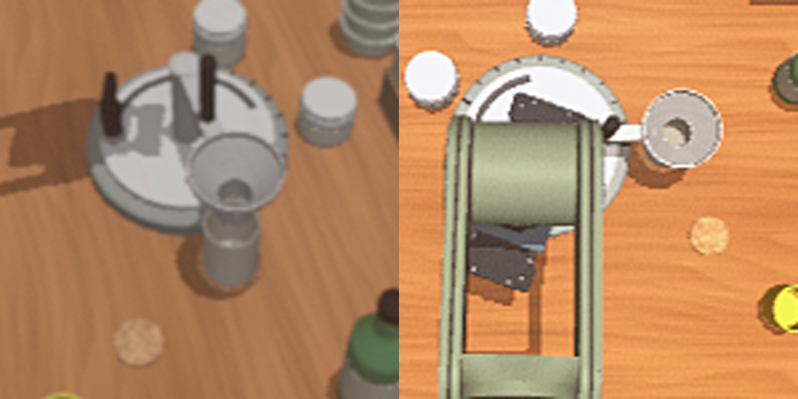

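The top view puts the funnel rim centre at full picture (376.4,198.9), against (376.5,198.8) for centred over the rest. The side view agrees within about 1.5 px. I tighten the knob now.

>>> step_arm(steps=[-3.5, 2, 20, 0, 0, 0.5, 0.5, -3.5, 2, 60, 0, 0, 0.5, 0.5, -3.5, 2, 100, 0, 0, 0.5, 0.5, -3.5, 2, 140, 0, 0, 0.5, 0.5, -3.5, 2, 165, 0, 0, 0.5, 0.5, -3.5, 2, 178, 0, 0, 0.5, 0.5, -3.5, 2, 181, 0, 0, 0.5, 0.5, -3.5, 2, 181, 0, 0, 0.5, 0.5])

```text
time: 21.35
ee_pos: [0.4847, 0.009, 0.0929]
tcp_rot: [[0.321, 0.947, -0.0], [0.947, -0.321, -0.0], [-0.0, -0.0, -1.0]]
ft_force: [0.2, 1.0, -0.3]
opening: 0.0455
finger_force: 0.0
```

>>> step_arm(steps=[0, 0, 0, 0, 0, 0, 0.8, 0, 0, 0, 0, 0, 0, 0.95, 0, 0, 0, 0, 0, 0, 0.95, 0, 0, 0, 0, 0, 0, 0.95, 0, 0, 0, 0, 0, 0, 0.95, 0, 0, 0, 0, 0, 0, 0.95], force=20)

```text
time: 21.95
ee_pos: [0.4848, 0.009, 0.0933]
tcp_rot: [[0.321, 0.947, 0.001], [0.947, -0.321, -0.0], [0.0, 0.001, -1.0]]
ft_force: [-1.0, 0.0, 2.6]
opening: 0.0125
finger_force: 20.0
```

>>> step_arm(steps=[0, 0, 0, 0, 0, 6, 0.95, 0, 0, 0, 0, 0, 12, 0.95, 0, 0, 0, 0, 0, 18, 0.95, 0, 0, 0, 0, 0, 24, 0.95, 0, 0, 0, 0, 0, 30, 0.95, 0, 0, 0, 0, 0, 36, 0.95, 0, 0, 0, 0, 0, 42, 0.95])

```text
time: 22.65
ee_pos: [0.4848, 0.0089, 0.0933]
tcp_rot: [[0.874, 0.486, 0.001], [0.486, -0.874, -0.0], [0.0, 0.001, -1.0]]
ft_force: [-0.2, -0.1, 2.6]
opening: 0.013
finger_force: 20.0
```

>>> step_arm(steps=[0, 0, 0, 0, 0, 7, 0.95, 0, 0, 0, 0, 0, 14, 0.95, 0, 0, 0, 0, 0, 21, 0.95, 0, 0, 0, 0, 0, 28, 0.95, 0, 0, 0, 0, 0, 35, 0.95, 0, 0, 0, 0, 0, 40, 0.95, 0, 0, 0, 0, 0, 43, 0.95, 0, 0, 0, 0, 0, 43, 0.95])

```text
time: 23.45
ee_pos: [0.4848, 0.0089, 0.0933]
tcp_rot: [[0.971, -0.238, 0.001], [-0.238, -0.971, -0.0], [0.001, 0.0, -1.0]]
ft_force: [-0.9, -1.0, 3.6]
opening: 0.0127
finger_force: 20.0
```

```bash
python3 - <<'E'
from h import *
s=sense();print(s["tcp_rot"][:2,0],s["ft_torque"],s["ft_force"],s["opening"])
E
```

```text
[ 0.97126434 -0.23800212] [-0.18319581  0.16715485 -0.28784061] [-0.88070168 -0.95781703  3.62117022] 0.012672064917089325
```

>>> step_arm(steps=[0, 0, 0, 0, 0, 2, 0.95, 0, 0, 0, 0, 0, 3, 0.95, 0, 0, 0, 0, 0, 3, 0.95])

```text
time: 23.75
ee_pos: [0.4849, 0.0089, 0.0933]
tcp_rot: [[0.958, -0.286, 0.001], [-0.286, -0.958, -0.001], [0.001, 0.0, -1.0]]
ft_force: [-0.6, -0.6, 4.3]
opening: 0.0137
finger_force: 20.7
```

```bash
python3 - <<'E'
from h import *
s=sense();print(s["tcp_rot"][:2,0],s["ft_torque"],s["ft_force"],s["opening"])
E
```

```text
[ 0.95826387 -0.28588305] [-0.05631995  0.16765136  0.75938183] [-0.57227881 -0.59585813  4.31699912] 0.013706655672621988
```

The moment jumped to 0.76 N m and the pads began to spread, so this is the end stop. I ease off, release and retreat.

>>> step_arm(steps=[0, 0, 0, 0, 0, -2, 0.95, 0, 0, 0, 0, 0, -2, 0.7, 0, 0, 0, 0, 0, -2, 0.5, 0, 0, 0, 0, 0, -2, 0.5, 0, 0, -30, 0, 0, -2, 0.5, 0, 0, -75, 0, 0, -2, 0.5, 0, 0, -120, 0, 0, -2, 0.5, 0, 0, -150, 0, 0, -2, 0.5])

```text
time: 24.55
ee_pos: [0.4853, 0.0091, 0.2459]
tcp_rot: [[0.967, -0.255, 0.004], [-0.255, -0.967, 0.0], [0.003, -0.001, -1.0]]
ft_force: [0.3, 0.1, -0.9]
opening: 0.0454
finger_force: 0.0
```

>>> step_arm(steps=[-35, 0, -5, 0, 0, 0, 0.5, -80, 0, -10, 0, 0, 0, 0.5, -120, 0, -10, 0, 0, 0, 0.5, -140, 0, -10, 0, 0, 0, 0.5, -140, 0, -10, 0, 0, 0, 0.5])

```text
time: 25.05
ee_pos: [0.3467, 0.0451, 0.2529]
tcp_rot: [[0.967, -0.254, -0.0], [-0.254, -0.967, 0.0], [-0.0, -0.0, -1.0]]
ft_force: [1.0, 0.1, -0.0]
opening: 0.0454
finger_force: 0.0
```

```bash
python3 - <<'E'
from h import *
for c in("side","top"):
    im=read_camera(c); cv2.imwrite(f"pics/{c}6.png",im)
    for q in("spout","jar_center","knob_grip"): print(c,q,[(np.round(d["location"],4),d["confidence"]) for d in spot_point(q,c)][:3])
a=cv2.imread("pics/side6.png")[180:330,250:400];b=cv2.imread("pics/top6.png")[150:300,270:420]
cv2.imwrite("pics/m6.png",np.hstack([cv2.resize(x,None,fx=2.66,fy=2.66,interpolation=cv2.INTER_CUBIC) for x in(a,b)])[:600,:800])
s=sense();print(s["time"],s["ee_pos"],s["opening"])
E
```

```text
side spout [(array([ 0.5728, -0.1685,  0.1069]), 0.79), (array([ 0.5713, -0.1755,  0.0517]), 0.58)]
side jar_center [(array([ 0.3708, -0.3269,  0.0398]), 0.65), (array([ 0.5715, -0.1743,  0.0496]), 0.61)]
side knob_grip [(array([0.4847, 0.0079, 0.1046]), 0.54)]
top spout [(array([ 0.5693, -0.1709,  0.1046]), 0.76)]
top jar_center [(array([ 0.3688, -0.3283,  0.0416]), 0.62), (array([ 0.5712, -0.1725,  0.0436]), 0.45)]
top knob_grip [(array([0.4889, 0.0074, 0.1032]), 0.51)]
25.45 [0.34984603 0.0444962  0.25263819] 0.0456093984694947
```

View pics/m6.png

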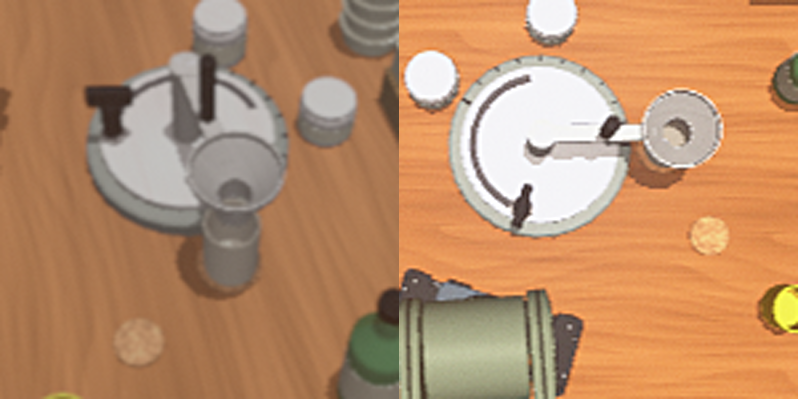

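The knob bar lies along the stand's x again at right panel (521,207), so it is tight. The funnel at (682,130) has not moved and is over the rest, and the jar stands upright at left panel (230,250). I hand the job in.

```bash
python3 -c "
from station import *
print(close_job())"
```

```text
the job is handed in; nothing more can be done
None
```

The job is handed in: the white jar stands upright in the middle of the large cork rest, the spout is centred over it to within about 3 mm, and the knob is turned back to its tight end stop. No bystander was touched. The arm took about 25 s of the 72 s; the hand-in returned no verdict.

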